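# Load the lens-window cartridge under the reader head

## Task

Pick up the flat lens-window cartridge, lay it window up on the bench in front of the low reader gantry with its wide end towards the flared mouth, and push it by its narrow tail through the tunnel under the head until it meets the sprung stop hidden inside. Press it against the stop with about 8 N (6 N at least) for half a second, never loading the gantry with more than 13 N, then ease off so that it stays touching the stop. Leave the spray can, the tape roll and the torch where they stand.

Things in the scene. Friction and masses are not known exactly. Their poses are not given: they have to be found in the camera images.
- cartridge: loose flat dark-metal lens-window cartridge, 0.13-0.25 kg: plate 90 long x 50 wide x 10 thick with a bright 40 mm window ring on its middle (top at 14 mm), and behind it a flat tail 60 x 22 x 10. Origin: centre of the plate's underside; x from tail to front (wide) edge, y across, z up. Front edge at x +45, plate's rear edge -45, tail end -105, centre of mass about -20 mm. Grip across plate or tail
- cartridge_nose (a point): middle of the cartridge's front edge, 5 mm above its underside; axes as the cartridge's
- cartridge_tail (a point): middle of the end face of the cartridge's tail, 5 mm above its underside, where it can be pushed; axes as the cartridge's
- gantry: gantry fixed on the bench. Origin: on the bench under the bridge's middle; x along the tunnel in the pushing direction, y across, z up. Two rails 17 high, 14 thick, x -50 to +80 mm, inner faces at y +-26.5 (1.5 mm play each side of the cartridge); in front, guides flare to y +-36 at x -80 (the mouth). No floor plate: the cartridge slides on the bench, which takes 0.5 to 2 N
- can: bystander: spray can standing on the bench, 66 diameter, 190 high; origin at the centre of its underside
- tape: bystander: roll of brown tape lying flat, 84 outer diameter, 45 high; origin at the centre of its underside
- torch: bystander: black torch standing on end, 44 diameter at the head, 130 high; origin at the centre of its underside
- gantry_bridge (a point): middle of the underside of the gantry's bridge and white reader head, 17 mm above the bench (3 mm over the cartridge's ring); axes as the gantry's. The bridge covers x -30 to +30, y -42 to +42 mm and with the head stands 158 mm high
- gantry_cover (a point): middle of the underside of the low rear cover (x +30 to +80 mm, y -40 to +40, top 27 mm high), 17 mm above the bench; axes as the gantry's. The stop is unseen under it or the bridge: a buffer plate set anew each time, its face 14 to 62 mm beyond the gantry's origin in x; it yields about 6 N per mm, and comes back slowly. Feel for it. Home, the tail sticks out of the mouth
Things that resemble listed ones, but are neither listed nor needed, are in the scene too. Of the things shaped like the cartridge, the metal one is meant.

How it is judged:
By the outcome, as a careful person would: the job done as asked, in the order asked, and still so for the second after the job is handed in, with the robot touching nothing.
It also fails if it takes over 72 s, if anything falls off the work surface, if the arm or the gripper's body presses on something with over 40 N, if the wrist force passes 120 N, or if a joint passes its speed limit or range.

## Robot

A 7-joint arm with a two-finger parallel gripper is mounted at the origin on the work surface. World frame = base frame: x ahead of the robot, y to its left, z up, the work surface at z = 0. Lengths are in m, angles in rad, forces in N, time in s.
With the tool pointing down it reaches from about 0.4 to 0.85 m from the base axis. Payload 10.4 kg.
Tool frame: the origin (TCP) lies on the centre line of the jaws, within the pads' length; the fingertips stand r.tip_extent ahead of it and the grasp point (between the pads) lies 3 mm ahead of it (r.tip_extent is the distance from the TCP to the fingertips, in m); z points along the fingers, y is the direction in which the jaws open and shut (so a half turn about z gives the same grasp; the last joint's range is limited). The gripper opens to 87 mm and grips with 3 to 60 N. Pads are 19 mm wide; open, the fingers measure 117 mm over their backs; the gripper's body (75 mm by 190 mm) begins 51 mm behind the grasp point.
Start: joints at [-1.279, 0.332, -0.065, 1.46, 0.022, 1.35, -0.088], TCP at [0.194, 0.594, 0.245] pointing down, gripper open.
Joint ranges: [-2.6, 2.6], [-0.5, 2.12], [-1.47, 1.34], [0.16, 2.42], [-1.27, 4.41], [0.06, 2.06], [-2.6, 2.6]. Speed limits (rad/s): [2.22, 2.22, 2.79, 2.79, 3.14, 3.14, 3.14].

## Interface

Orientations are given as a unit quaternion [x, y, z, w].
In Python, from bench import r gives the robot as it stands. The module is installed in compiled form; this text tells all that it offers.
- The arm moves only by the shell command python3 -m jog 'ROWS' [FORCE]. ROWS is JSON, a list of rows, each a list of 5 numbers: the shift along the tool's x, y, z in cm, then the turn about the tool's z in rad, then the closure, from 0 (fully open) to 1 (shut). A call has exactly 10 rows; each row shifts and turns the pose as measured when the row begins, along the tool's axes as they then stand; what a row does not reach is not made up. A row lasts 1/10 s, in which the tool goes at most 50 mm and 8.59 degrees, less where a joint would pass 70% of its speed; a pose out of reach is approached as far as the arm can. A call with a gripper value outside its range is refused whole. The fingers move at their own pace and stop on an object; FORCE is the grip in N (left out, the last holds). Time passes only in rows, so rows that do not move let the fingers close, or fill a call up. It gives the time, the measured TCP pose, the force and the opening at its end, in the units of the state.
- r.read_state(): the state, without advancing time (a new reading comes with each control period).
- r.camera(name): name is "side" or "top"; returns a dict with "pixels" (384x512x3 uint8, red, green, blue), "fx", "fy", "cx", "cy" (pixels), "k1" (the pictures are not rectified: a ray, as slopes to the right and down, at radius r is drawn at 1 + k1 r^2 times it, then the intrinsics apply), "camera_from_world" (4x4, takes a point from world to camera coordinates). Camera axes: x right, y up, looking along -z (the intrinsics and any distortion apply to the point x, -y, -z); pixel columns grow to the right and rows downward; lengths in m; the calibration is good to about 2 mm. A picture is of the moment at which its call begins. There is no depth.
- r.close_job(): hands the job in, once; it reports no verdict.
The state is a dict: "time": time; "joint_positions": joint angles; "joint_vel": joint speeds; "joint_torque": joint torques, N m; "ee_pos": TCP position; "eef_rot": TCP orientation; "ft_force": force on the tool from outside, world axes, zero at the start; "torque": the same for the moment, N m; "width": finger opening in m.
Only numpy, scipy, OpenCV 4.12 (cv2) and the standard library are available. Lean on these libraries where they do the work, as an engineer would, in place of code of your own. Each camera call takes 0.05 s, during which the arm holds its last target. There are 200 camera calls.

## Working session

There is one attempt and no reset: what is moved stays moved. The work goes in short steps, Python scripts to look and compute and a shell command to move; the robot and the scene stay as the last step left them, time stands still between calls to the robot, and variables do not carry over. Pictures are saved under pics/ and viewed, about 8 in all and at most 12, crops included, and the job is handed in when it is done.

```bash
mkdir -p pics; ls; cat > h.py <<'E'
import numpy as np,cv2
from bench import r
def snap(n,f):
    c=r.camera(n); cv2.imwrite('pics/'+f+'.png',c['pixels'][:,:,::-1]); np.save('pics/'+f+'.npy',c,allow_pickle=True); return c
def load(f): return np.load('pics/'+f+'.npy',allow_pickle=True).item()
def cast(c,uv,z):
    K=np.array([[c['fx'],0,c['cx']],[0,c['fy'],c['cy']],[0,0,1.]])
    p=cv2.undistortPoints(np.array(uv,float).reshape(-1,1,2),K,np.array([c['k1'],0,0,0.]))[:,0]
    T=np.linalg.inv(c['camera_from_world']);o=T[:3,3]
    d=np.c_[p[:,0],-p[:,1],-np.ones(len(p))]@T[:3,:3].T
    return o+d*((z-o[2])/d[:,2])[:,None]
def proj(c,P):
    q=np.c_[P,np.ones(len(P))]@c['camera_from_world'].T
    x,y=q[:,0]/-q[:,2],-q[:,1]/-q[:,2];s=1+c['k1']*(x*x+y*y)
    return np.c_[c['fx']*x*s+c['cx'],c['fy']*y*s+c['cy']]
E
python3 - <<'E'
from h import *
s=r.read_state();print(s,r.tip_extent)
for n in('top','side'):
    c=snap(n,n+'0');print(n,{k:v for k,v in c.items() if k!='pixels'})
E
```

```text
pics
{'time': 0.0, 'joint_positions': array([-1.27861093,  0.33288379, -0.06470073,  1.46092574,  0.02160004,
        1.34986712, -0.08847687]), 'joint_vel': array([ 4.20524069e-04, -1.10066287e-03, -7.89092402e-04, -4.36634812e-06,
        2.98696477e-04,  2.80780854e-04,  3.50445435e-04]), 'joint_torque': array([-9.79204706e-04, -6.23231292e+01,  2.40462710e-02, -3.89901817e+01,
       -6.13139849e-02,  3.93784465e-02,  1.33645844e-04]), 'ee_pos': array([0.19340527, 0.59396538, 0.2437539 ]), 'eef_rot': array([ 1.56721662e-01,  9.87642566e-01, -6.89861093e-04, -7.80284092e-05]), 'ft_force': array([ 0.02462637,  0.009808  , -0.40156903]), 'torque': array([ 0.02987879, -0.02777891,  0.01076214]), 'width': 0.08723302455258522} 0.022
top {'fx': 402.1653640332044, 'fy': 402.1653640332044, 'cx': 258.729999590498, 'cy': 186.61107840144237, 'k1': -0.004344150876168772, 'camera_from_world': array([[ 0.02900901, -0.99956472, -0.0053717 , -0.01637962],
       [ 0.99162759,  0.02810134,  0.12603589, -0.52275314],
       [-0.12583008, -0.00898291,  0.99201114, -0.99463458],
       [ 0.        ,  0.        ,  0.        ,  1.        ]])}
side {'fx': 419.5318761548418, 'fy': 419.5318761548418, 'cx': 251.1093671066808, 'cy': 189.21862584498754, 'k1': -0.05063017477225997, 'camera_from_world': array([[-0.97882789, -0.20423929,  0.01350115,  0.51775229],
       [ 0.13120197, -0.57542903,  0.80725923, -0.11885921],
       [-0.15710509,  0.79193923,  0.59004258, -0.968548  ],
       [ 0.        ,  0.        ,  0.        ,  1.        ]])}
```

View pics/top0.png

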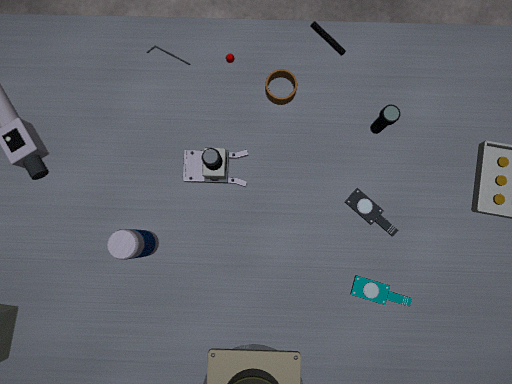

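View pics/side0.png

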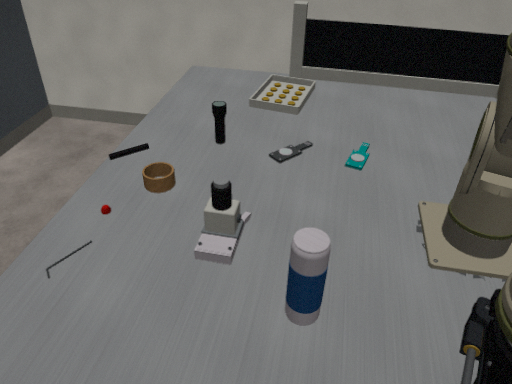

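The top view shows the dark metal cartridge at about (370,210), with its tail to the lower right. A teal decoy is at (380,290). The gantry is at (205,165), its flared mouth facing image right (−y). The can, tape and torch are all clear of that path.

```bash
python3 - <<'E'
from h import *
c=load('top0');im=c['pixels'][:,:,::-1]
# cartridge: dark mask
g=cv2.cvtColor(im,cv2.COLOR_BGR2GRAY)
m=np.zeros_like(g);m[180:245,335:405]=(g[180:245,335:405]<85)*255
m=cv2.morphologyEx(m,cv2.MORPH_CLOSE,np.ones((3,3)))
cs,_=cv2.findContours(m,cv2.RETR_EXTERNAL,cv2.CHAIN_APPROX_NONE)
k=max(cs,key=cv2.contourArea)[:,0].astype(float)
P=cast(c,k,.010)[:,:2];mr=cv2.minAreaRect(P.astype(np.float32)*1000);print(mr,cv2.contourArea((P*1000).astype(np.float32)))
ys,xs=np.where((g>140)&(np.hypot(*(np.indices(g.shape)-np.array([206,365])[:,None,None]))<12));print('ring',xs.mean(),ys.mean(),len(xs),cast(c,[[xs.mean(),ys.mean()]],.014))
a=cv2.resize(im[130:200,170:260],None,fx=6,fy=6,interpolation=cv2.INTER_CUBIC)
b=cv2.resize(im[180:245,335:410],None,fx=4,fy=4,interpolation=cv2.INTER_CUBIC)
o=np.zeros((420,840+0,3),np.uint8);o[:, :540]=a;o[:260,540:840]=b
cv2.imwrite('pics/crop1.png',o[:, :800])
E
```

```text
((464.13018798828125, -297.6731262207031), (152.02053833007812, 52.78534698486328), 49.957069396972656) 5888.072554249084
ring 364.355421686747 205.59036144578315 166 [[ 0.48372689 -0.27554802  0.014     ]]
```

View pics/crop1.png

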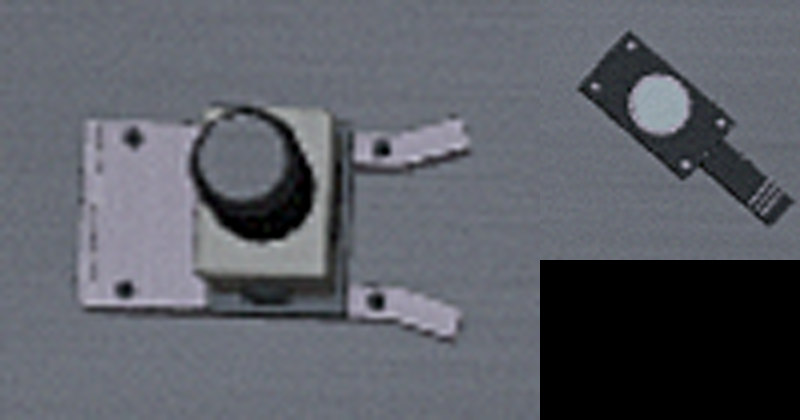

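The crop shows the gantry's cover rear edge at crop x≈83, y 120–305. The flare tips are near crop (470,148) and (462,318). The cartridge measures 152×53 mm with its ring up, which matches the sizes given.

```bash
python3 - <<'E'
from h import *
c=load('top0')
f=lambda q:np.array(q,float)/6+[170-.42,130-.42]
Q=[[85,120],[82,305],[470,148],[462,318],[355,165],[355,285],[396,167],[396,289]]
M=np.array([[80,40],[80,-40],[-80,36],[-80,-36],[-45,26.5],[-45,-26.5]])/1000.
W=[cast(c,[f(q)],z)[0,:2] for q,z in zip(Q,[.027,.027]+[.017]*6)]
W=np.array(W);print(W*1000)
# gantry y+ = world -x when x+ = world +y
best=None
for s in(1,-1):
    A=M[:4]*[1,s];B=W[:4];a=A-A.mean(0);b=B-B.mean(0)
    U,S,V=np.linalg.svd(a.T@b);R=(V.T@np.diag([1,np.linalg.det(V.T@U.T)])@U.T);t=B.mean(0)-R@A.mean(0)
    print(s,np.degrees(np.arctan2(R[1,0],R[0,0])),t,(A@R.T+t-B)*1000)
print('midline',(W[4]+W[5])/2,(W[6]+W[7])/2,W[0]-W[1])
# check on side view
E
```

```text
[[615.40586084 196.67205875]
 [534.36192687 193.69577238]
 [609.76910872  29.60062882]
 [534.70423642  30.63464175]
 [600.80971396  79.58338866]
 [547.84159619  77.5460159 ]
 [600.42092367  61.64039628]
 [546.58945101  59.68575676]]
1 88.58547490165999 [0.57356028 0.11265078] [[-79.85853918  -3.05823772]
 [ 81.1610159   -2.05680035]
 [-74.17270401   3.96320755]
 [ 72.87022729   1.15183052]]
-1 89.39486784287334 [0.57356028 0.11265078] [[-1.00290036 -4.44819922]
 [ 0.04549543 -0.62700468]
 [-1.0557415   2.67439974]
 [ 2.01314643  2.40080417]]
midline [0.57432566 0.0785647 ] [0.57350519 0.06066308] [0.08104393 0.00297629]
```

```bash
python3 -m jog '[[-3,0,0,0.05,0],[-5,0,0,0.09,0],[-5,0,0,0.09,0],[-5,0,0,0.09,0],[-5,0,0,0.09,0],[-5,0,0,0.09,0],[-5,0,0,0.09,0],[-5,0,0,0.09,0],[-5,0,0,0.09,0],[-5,0,0,0.09,0]]' 20; python3 -m jog '[[-5,0,0,0.09,0],[-5,0,0,0.09,0],[-5,0,0,0.09,0],[-5,0,0,0.09,0],[-5,0,0,0.09,0],[-5,0,0,0.09,0],[-5,0,0,0.09,0],[-5,0,0,0.09,0],[-4,0,0,0.09,0],[-2,0,0,0.09,0]]'
cat >> h.py <<'E'
def to(p,ang):  # needed shift (cm, tool axes) and turn for tcp p, tool-x heading ang deg
    from scipy.spatial.transform import Rotation as R
    s=r.read_state();M=R.from_quat(s['eef_rot']).as_matrix()
    h=np.arctan2(M[1,0],M[0,0]);print('pos',s['ee_pos'].round(4),'head',np.degrees(h).round(2),'shift cm',(M.T@(np.array(p)-s['ee_pos'])*100).round(2),'turn',np.round(-((np.radians(ang)-h+np.pi)%(2*np.pi)-np.pi),3),'F',s['ft_force'].round(2),'w',round(s['width'],4),'t',round(s['time'],2),'tilt',M[2,:].round(3))
E
python3 -c "
from h import *
to([.4706,-.2903,.15],49.9)"
```

```text
time: 1.1
ee_pos: [0.544, 0.2964, 0.2375]
eef_rot: [0.561, 0.828, -0.005, -0.002]
ft_force: [0.4, 0.4, -0.4]
width: 0.0875
time: 2.1
ee_pos: [0.5371, -0.1564, 0.2371]
eef_rot: [0.876, 0.481, -0.008, 0.001]
ft_force: [1.4, -0.4, -0.9]
width: 0.0868
pos [ 0.5371 -0.1564  0.2371] head 57.57 shift cm [-14.74   1.62   8.92] turn 0.134 F [ 1.41 -0.36 -0.93] w 0.0868 t 2.1 tilt [-0.015 -0.006 -1.   ]
```

```bash
python3 -m jog '[[-2,0.2,1,0,0],[-4,0.4,2,0.03,0],[-4,0.4,2,0.04,0],[-3,0.4,2,0.04,0],[-1.5,0.2,2,0.02,0],[0,0,0,0,0],[0,0,0,0,0],[0,0,0,0,0],[0,0,0,0,0],[0,0,0,0,0]]'
python3 -c "
from h import *
snap('top','top1');snap('side','side1')
to([.4706,-.2903,.06],49.9)"
```

```text
time: 3.1
ee_pos: [0.4637, -0.2907, 0.148]
eef_rot: [0.908, 0.419, -0.007, 0.002]
ft_force: [0.1, -0.6, -0.0]
width: 0.0873
pos [ 0.4636 -0.2909  0.1478] head 49.59 shift cm [0.62 0.52 8.78] turn -0.005 F [ 0.02 -0.2  -0.52] w 0.087 t 3.2 tilt [-0.014 -0.002 -1.   ]
```

View pics/side1.png

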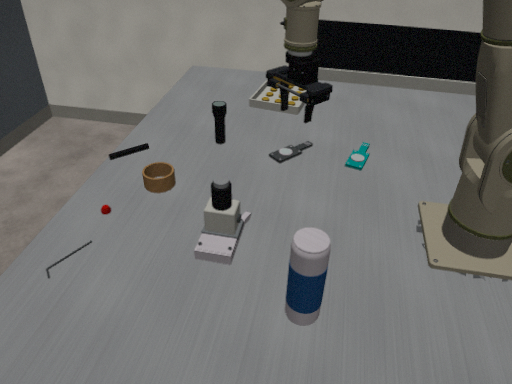

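The gripper hangs above the cartridge, whose ring is at side (286,152). I'll cross-check that point and move in.

```bash
python3 -m jog '[[0.6,0.5,1,0,0],[0,0,2,0,0],[0,0,2,0,0],[0,0,2,0,0],[0,0,1.5,0,0],[0,0,0,0,0],[0,0,0,0,0],[0,0,0,0,0],[0,0,0,0,0],[0,0,0,0,0]]'
python3 -c "
from h import *
print(cast(load('side0'),[[286,152]],.014))
to([.4706,-.2903,.0245],49.9)"
```

```text
time: 4.2
ee_pos: [0.4761, -0.2881, 0.0587]
eef_rot: [0.907, 0.421, -0.005, 0.003]
ft_force: [-0.3, 0.6, 0.0]
width: 0.0869
[[ 0.47931063 -0.27045469  0.014     ]]
pos [ 0.4761 -0.2881  0.0587] head 49.85 shift cm [-0.48 -0.28  3.42] turn -0.001 F [-0.26  0.58  0.01] w 0.0869 t 4.2 tilt [-0.011  0.001 -1.   ]
```

```bash
python3 -m jog '[[-0.4,-0.2,1,0,0],[0,0,1,0,0],[0,0,0.8,0,0],[0,0,0.4,0,0],[0,0,0,0,0],[0,0,0,0,1],[0,0,0,0,1],[0,0,0,0,1],[0,0,0,0,1],[0,0,0,0,1]]' 20
python3 -m jog '[[0,0,0,0,1],[0,0,0,0,1],[0,0,0,0,1],[0,0,0,0,1],[0,0,0,0,1],[0,0,0,0,1],[0,0,0,0,1],[0,0,0,0,1],[0,0,0,0,1],[0,0,0,0,1]]'
python3 -c "
from h import *
to([.4706,-.2903,.0245],49.9)"
```

```text
time: 5.2
ee_pos: [0.4719, -0.2906, 0.0247]
eef_rot: [0.907, 0.421, -0.004, 0.003]
ft_force: [0.2, 0.1, -0.6]
width: 0.0549
time: 6.2
ee_pos: [0.4719, -0.2905, 0.0247]
eef_rot: [0.907, 0.421, -0.004, 0.003]
ft_force: [0.4, 0.0, -0.2]
width: 0.0497
pos [ 0.4719 -0.2905  0.0247] head 49.85 shift cm [-0.07 -0.11  0.02] turn -0.001 F [ 0.39  0.05 -0.24] w 0.0497 t 6.2 tilt [-0.011  0.002 -1.   ]
```

```bash
python3 -m jog '[[0,0,-1,0,1],[0,0,-2,0,1],[0,0,-2,0,1],[0,0,-1,0,1],[3,-1,0,-0.07,1],[4,-0.9,0,-0.1,1],[4,-0.6,0,-0.1,1],[4,-0.1,0,-0.1,1],[4,0.3,0,-0.1,1],[3,0.4,0,-0.1,1]]' 30
python3 -c "
from h import *
to([.571,-.042,.06],89.1)"
```

```text
time: 7.2
ee_pos: [0.5572, -0.0819, 0.0877]
eef_rot: [0.749, 0.663, -0.006, 0.003]
ft_force: [0.9, 0.6, -1.3]
width: 0.0495
pos [ 0.5572 -0.0819  0.0877] head 82.99 shift cm [4.16 0.89 2.72] turn -0.107 F [ 0.9   0.63 -1.32] w 0.0495 t 7.2 tilt [-0.012 -0.003 -1.   ]
```

```bash
python3 -m jog '[[2,0.5,0,-0.06,1],[1.2,0.6,0,-0.04,1],[0,0,0.5,0,1],[0,0,1,0,1],[0,0,1,0,1],[0,0,0,0,1],[0,0,0,0,1],[0,0,0,0,1],[0,0,0,0,1],[0,0,0,0,1]]'
python3 -c "
from h import *
snap('top','top2');snap('side','side2')
to([.571,-.042,.027],89.1)
a=cv2.resize(cv2.imread('pics/top2.png')[120:220,150:310],None,fx=5,fy=5,interpolation=3);cv2.imwrite('pics/top2c.png',a)"
```

```text
time: 8.2
ee_pos: [0.5705, -0.0532, 0.0596]
eef_rot: [0.715, 0.699, -0.007, 0.002]
ft_force: [-0.6, -0.5, -2.2]
width: 0.0491
pos [ 0.5705 -0.053   0.0596] head 88.66 shift cm [1.14 0.04 3.25] turn -0.008 F [ 0.55  0.64 -1.43] w 0.0496 t 8.3 tilt [-0.014 -0.007 -1.   ]
```

View pics/top2c.png

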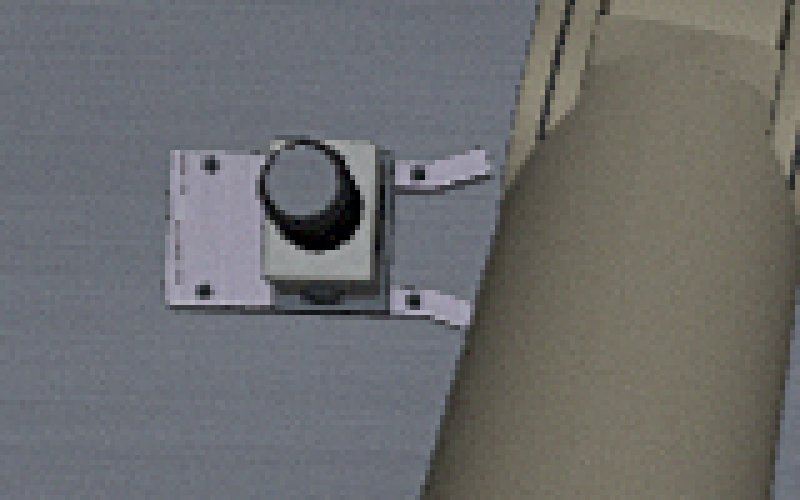

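The arm hides the cartridge from above, but the mouth ahead of it (crop x≈490) is clear. I'll lower it here.

```bash
python3 -m jog '[[0.6,0,1,-0.005,1],[0,0,1,0,1],[0,0,0.8,0,1],[0,0,0.3,0,1],[0,0,0.2,0,1],[0,0,0.1,0,1],[0,0,0,0,1],[0,0,0,0,1],[0,0,0,0,1],[0,0,0,0,1]]'
python3 -c "
from h import *
to([.5708,-.042,.0250],89.1)"
```

```text
time: 9.3
ee_pos: [0.5708, -0.0465, 0.0245]
eef_rot: [0.713, 0.701, -0.007, 0.002]
ft_force: [0.2, 0.5, -0.4]
width: 0.0494
pos [ 0.5708 -0.0465  0.0245] head 89.0 shift cm [ 0.45 -0.01 -0.06] turn -0.002 F [ 0.17  0.51 -0.45] w 0.0494 t 9.3 tilt [-0.012 -0.007 -1.   ]
```

```bash
python3 -m jog '[[0,0,0,0,0.5],[0,0,0,0,0],[0,0,0,0,0],[0,0,0,0,0],[0,0,-1,0,0],[0,0,-2,0,0],[0,0,-2,0,0],[-4,0,-1,0,0],[-5,0,0,0,0],[-5,0,0,0,1]]' 20
python3 -m jog '[[-4,0,0,0,1],[-2,0,0,0,1],[-1,0,0,0,1],[0,0,0,0,1],[0,0,0,0,1],[0,0,0,0,1],[0,0,0,0,1],[0,0,0,0,1],[0,0,0,0,1],[0,0,0,0,1]]'
python3 -c "
from h import *
snap('top','top3');snap('side','side3')
to([.5708,-.145,.0250],89.1)
a=cv2.resize(cv2.imread('pics/top3.png')[120:220,170:330],None,fx=5,fy=5,interpolation=3)
cv2.imwrite('pics/top3c.png',a)"
```

```text
time: 10.3
ee_pos: [0.5725, -0.1801, 0.0925]
eef_rot: [0.708, 0.706, -0.004, 0.002]
ft_force: [1.4, -0.7, 0.9]
width: 0.0839
time: 11.3
ee_pos: [0.5726, -0.2547, 0.0976]
eef_rot: [0.709, 0.706, -0.003, 0.004]
ft_force: [0.3, -0.4, -0.2]
width: 0.0075
pos [ 0.5725 -0.2549  0.0976] head 89.72 shift cm [11.06 -0.23  7.15] turn 0.011 F [-0.12 -0.04  0.61] w 0.0027 t 11.4 tilt [-0.01   0.001 -1.   ]
```

View pics/top3c.png

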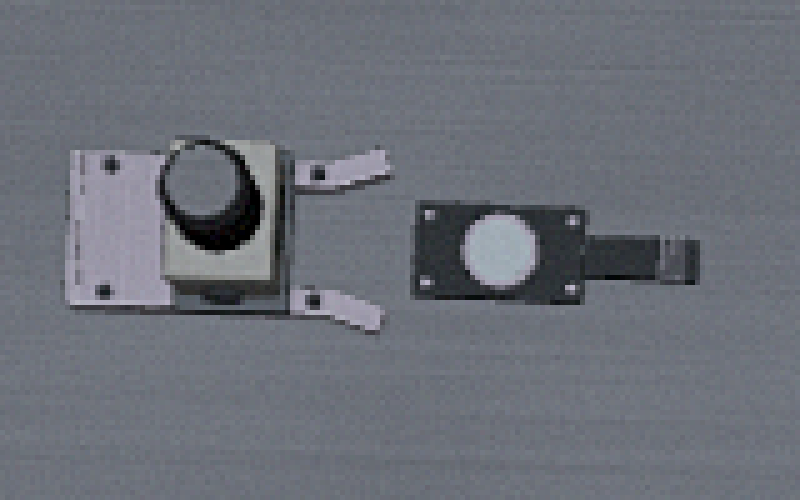

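The cartridge lies ring up in front of the mouth, wide end first. Its nose edge is at crop x≈413, y 201–297, and the tail end is at x≈699. Next I'll measure how far it sits off the tunnel axis.

```bash
python3 - <<'E'
from h import *
c=load('top3');im=c['pixels'][:,:,::-1];g=cv2.cvtColor(im,cv2.COLOR_BGR2GRAY)
m=np.zeros_like(g);m[150:190,248:316]=(g[150:190,248:316]<88)*255
m=cv2.morphologyEx(m,cv2.MORPH_CLOSE,np.ones((3,3)))
cs,_=cv2.findContours(m,cv2.RETR_EXTERNAL,cv2.CHAIN_APPROX_NONE)
k=max(cs,key=cv2.contourArea)[:,0].astype(float)
P=cast(c,k,.010)[:,:2];print(cv2.minAreaRect(P.astype(np.float32)*1000))
ys,xs=np.where((g>140)&(np.hypot(*(np.indices(g.shape)-np.array([170,270])[:,None,None]))<12));print('ring',cast(c,[[xs.mean(),ys.mean()]],.014))
# gantry: bright cover outline & guides, by column in 4x upsampled
f=lambda q:np.array(q,float)/5+[170-.4,120-.4]
b=cv2.cvtColor(im,cv2.COLOR_BGR2HSV)
# column-wise transitions on rails: columns 229..247, guide band (bright) upper & lower
for u in range(184,248,3):
    col=g[140:196,u].astype(float); br=np.where(col>135)[0]+140
    gr=np.split(br,np.where(np.diff(br)>1)[0]+1)
    print(u,[(int(q[0]),int(q[-1]),[ (cast(c,[[u,q[0]-.5]],z)[0,:2]*1000).round(1).tolist() if i==0 else (cast(c,[[u,q[-1]+.5]],z)[0,:2]*1000).round(1).tolist() for i,z in ((0,.027 if u<204 else .017),(1,.027 if u<204 else .017))]) for q in gr if len(q)>1])
E
```

```text
((570.4417114257812, -57.3172607421875), (149.85977172851562, 52.22193145751953), 88.98815155029297)
ring [[ 0.57116963 -0.02791907  0.014     ]]
184 [(150, 152, [[615.6, 196.0], [607.7, 195.6]]), (154, 180, [[605.0, 195.5], [534.2, 191.7]])]
187 [(150, 180, [[615.9, 188.2], [534.4, 184.0]])]
190 [(150, 151, [[616.1, 180.4], [610.8, 180.1]]), (154, 176, [[605.5, 179.8], [545.0, 176.8]])]
193 [(150, 151, [[616.3, 172.6], [611.0, 172.3]]), (154, 180, [[605.7, 172.0], [534.8, 168.5]])]
196 [(151, 180, [[613.8, 164.6], [535.1, 160.8]])]
199 [(151, 180, [[614.1, 156.8], [535.3, 153.0]])]
202 [(151, 152, [[614.3, 149.0], [609.0, 148.7]]), (176, 180, [[548.5, 145.9], [535.5, 145.3]])]
205 [(148, 149, [[624.7, 143.0], [619.3, 142.8]]), (167, 174, [[574.0, 140.7], [552.9, 139.7]])]
208 [(169, 174, [[569.0, 132.6], [553.1, 131.9]])]
211 [(171, 174, [[563.9, 124.5], [553.3, 124.1]])]
214 [(171, 174, [[564.1, 116.7], [553.6, 116.3]])]
217 [(148, 149, [[625.6, 111.5], [620.2, 111.2]]), (170, 175, [[567.0, 109.0], [551.1, 108.3]])]
220 [(149, 154, [[623.1, 103.5], [607.1, 102.8]]), (168, 175, [[572.5, 101.4], [551.4, 100.5]])]
223 [(148, 175, [[626.0, 95.7], [551.6, 92.7]])]
226 []
229 [(153, 156, [[613.1, 79.4], [602.4, 79.0]]), (178, 181, [[546.8, 76.8], [536.2, 76.4]])]
232 []
235 [(153, 156, [[613.5, 63.6], [602.8, 63.2]]), (178, 182, [[547.2, 61.2], [534.1, 60.7]])]
238 [(152, 156, [[616.4, 55.9], [603.0, 55.4]]), (179, 183, [[544.8, 53.3], [531.7, 52.8]])]
241 [(151, 155, [[619.3, 48.1], [605.9, 47.6]]), (180, 184, [[542.4, 45.4], [529.3, 45.0]])]
244 [(150, 154, [[622.2, 40.3], [608.8, 39.8]]), (181, 185, [[540.0, 37.5], [526.9, 37.1]])]
247 []
```

```bash
python3 -m jog '[[2,0,0,0.01,0],[4,-0.1,0,0,0],[5,-0.1,0,0,0],[3.5,0,0,0,0],[0.5,0,1,0,0],[0,0,2,0,0],[0,0,2,0,0],[0,0,1,0,0],[0,0,0,0,0],[0,0,0,0,0]]' 10
python3 -c "
from h import *
to([.570,-.103,.025],89.0)"
```

```text
time: 12.4
ee_pos: [0.5731, -0.1041, 0.0344]
eef_rot: [0.714, 0.7, -0.003, 0.006]
ft_force: [-0.3, 0.3, -0.4]
width: 0.0747
pos [ 0.5731 -0.1041  0.0344] head 88.88 shift cm [ 0.11 -0.32  0.94] turn -0.002 F [-0.28  0.31 -0.39] w 0.0747 t 12.4 tilt [-0.013  0.003 -1.   ]
```

```bash
python3 -m jog '[[0,-0.3,0.5,0,0.3],[0,0,0.3,0,0.5],[0,0,0.1,0,1],[0,0,0,0,1],[0,0,0,0,1],[0,0,0,0,1],[0,0,0,0,1],[0,0,0,0,1],[0,0,0,0,1],[0,0,0,0,1]]' 10
python3 -m jog '[[0,0,0,0,1],[0,0,0,0,1],[0,0,0,0,1],[0,0.2,0,-0.006,1],[0,0.2,0,-0.006,1],[0,0,0,0,1],[0,0,0,0,1],[0,0,0,0,1],[0,0,0,0,1],[0,0,0,0,1]]' 10
python3 -c "
from h import *
to([.574,-.103,.025],89.7)"
```

```text
time: 13.4
ee_pos: [0.5713, -0.1052, 0.0274]
eef_rot: [0.714, 0.7, -0.002, 0.007]
ft_force: [0.3, -0.1, 0.7]
width: 0.0218
time: 14.4
ee_pos: [0.5746, -0.1054, 0.0273]
eef_rot: [0.71, 0.704, -0.003, 0.006]
ft_force: [-2.7, -0.2, 2.7]
width: 0.0218
pos [ 0.5746 -0.1054  0.0273] head 89.57 shift cm [ 0.24 -0.06  0.23] turn -0.002 F [-2.74 -0.15  2.7 ] w 0.0218 t 14.4 tilt [-0.013  0.005 -1.   ]
```

```bash
python3 -m jog '[[0,0,0,0,0.3],[0,0,0,0,0.3],[0,0,0,0,0.3],[0,0,-1,0,0.3],[0,0,-2,0,0.3],[-3,0,0,0,1],[-3.5,0,0,0,1],[0,0,1,0,1],[0,0,2,0,1],[0,0,0,0,1]]' 10
python3 -c "
from h import *
c=snap('top','top4');snap('side','side4')
to([.574,-.165,.025],89.7)
im=c['pixels'][:,:,::-1];g=cv2.cvtColor(im,cv2.COLOR_BGR2GRAY)
ys,xs=np.where((g>140)&(np.hypot(*(np.indices(g.shape)-np.array([168,270])[:,None,None]))<12));print('ring',cast(c,[[xs.mean(),ys.mean()]],.014))
a=cv2.resize(im[120:220,170:330],None,fx=4,fy=4,interpolation=3)
b=cv2.resize(cv2.imread('pics/side4.png')[110:270,190:350],None,fx=2.5,fy=2.5,interpolation=3)
o=np.zeros((800,640,3),np.uint8);o[:400]=a;o[400:,:400]=b
cv2.imwrite('pics/c4.png',cv2.resize(o,(480,600)))"
```

```text
time: 15.4
ee_pos: [0.5776, -0.172, 0.0336]
eef_rot: [0.709, 0.705, -0.0, 0.009]
ft_force: [-0.9, -1.1, 0.0]
width: 0.0287
pos [ 0.5792 -0.1718  0.0357] head 89.67 shift cm [ 0.69 -0.54  1.06] turn -0.0 F [-0.8  -0.03 -0.  ] w 0.0207 t 15.5 tilt [-0.014  0.015 -1.   ]
ring [[ 0.57371246 -0.02781218  0.014     ]]
```

View pics/c4.png

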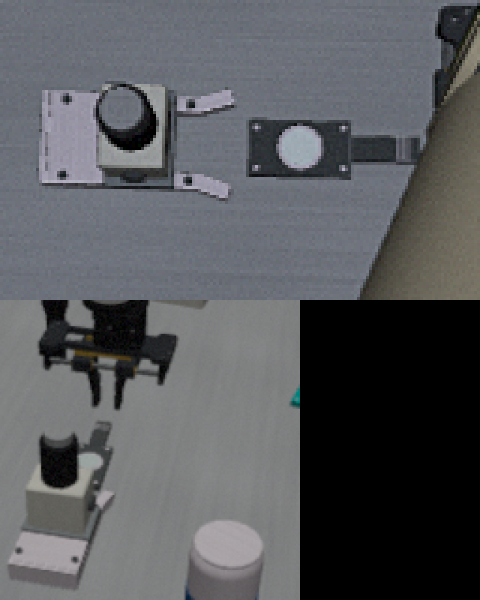

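The ring now sits at x 0.5737 on an axis at about 0.5744, and the jaws are closing behind the tail. I'll descend and approach.

```bash
python3 -m jog '[[0,-0.3,0.5,0,1],[0,-0.2,0.4,0,1],[0,0,0.1,0,1],[0,0,0,0,1],[1,0,0,0,1],[0.6,0,0,0,1],[0,0,0,0,1],[0,0,0,0,1],[0,0,0,0,1],[0,0,0,0,1]]' 30
python3 -c "
from h import *
to([.5735,-.1425,.025],89.7)"
```

```text
time: 16.5
ee_pos: [0.5759, -0.1521, 0.0275]
eef_rot: [0.708, 0.706, 0.002, 0.011]
ft_force: [-0.4, -0.5, 0.2]
width: 0.0004
pos [ 0.5759 -0.1521  0.0275] head 89.86 shift cm [ 0.97 -0.25  0.24] turn 0.003 F [-0.36 -0.54  0.22] w 0.0004 t 16.5 tilt [-0.013  0.019 -1.   ]
```

```bash
python3 -m jog '[[0.2,-0.1,0.2,0,1],[0.4,-0.1,0.1,0,1],[0.4,0,0,0,1],[0.5,0,0,0,1],[0.7,0,0,0,1],[0.7,0,0,0,1],[0.7,0,0,0,1],[0.7,0,0,0,1],[0.5,0,0,0,1],[0.3,0,0,0,1]]'
python3 -c "
from h import *
to([.574,-.048,.025],89.7)"
```

```text
time: 17.5
ee_pos: [0.5742, -0.0988, 0.024]
eef_rot: [0.708, 0.706, 0.002, 0.013]
ft_force: [-0.4, -2.2, 0.3]
width: 0.0003
pos [ 0.5742 -0.0988  0.024 ] head 89.76 shift cm [ 5.08 -0.04 -0.18] turn 0.001 F [-0.35 -2.21  0.28] w 0.0003 t 17.5 tilt [-0.015  0.02  -1.   ]
```

```bash
python3 -m jog '[[0.5,0,-0.03,0,1],[0.7,0,-0.02,0,1],[0.7,0,-0.02,0,1],[0.7,0,-0.01,0,1],[0.6,0,-0.01,0,1],[0.5,0,-0.01,0,1],[0.4,0,0,0,1],[0.3,0,0,0,1],[0.2,0,0,0,1],[0.1,0,0,0,1]]'
python3 -c "
from h import *
c=snap('top','top5')
to([.574,-.048,.025],89.7)
im=c['pixels'][:,:,::-1]
cv2.imwrite('pics/c5.png',cv2.resize(im[120:220,170:330],None,fx=4,fy=4,interpolation=3))"
```

```text
time: 18.5
ee_pos: [0.574, -0.047, 0.024]
eef_rot: [0.708, 0.706, 0.002, 0.012]
ft_force: [-0.3, -2.0, 0.2]
width: 0.0005
pos [ 0.574  -0.0469  0.0241] head 89.8 shift cm [-0.11 -0.   -0.09] turn 0.002 F [ 0.44 -1.07  1.18] w 0.0007 t 18.55 tilt [-0.015  0.019 -1.   ]
```

View pics/c5.png

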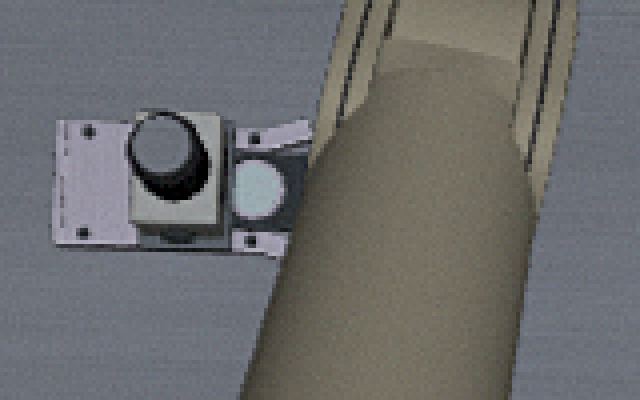

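The cartridge is in the tunnel, its ring at crop (257,188) just before the bridge. I'll check how small steps behave while still short of the stop.

```bash
python3 -m jog '[[0.05,0,0,0,1],[0.05,0,0,0,1],[0.05,0,0,0,1],[0.05,0,0,0,1],[0.05,0,0,0,1],[0.05,0,0,0,1],[0.05,0,0,0,1],[0.05,0,0,0,1],[0.05,0,0,0,1],[0.05,0,0,0,1]]'
python3 -c "
from h import *
to([.574,-.047,.025],89.7)"
```

```text
time: 19.55
ee_pos: [0.574, -0.0427, 0.024]
eef_rot: [0.709, 0.705, 0.001, 0.012]
ft_force: [-0.2, -1.7, 0.9]
width: 0.0003
pos [ 0.574  -0.0427  0.024 ] head 89.71 shift cm [-0.43  0.01 -0.09] turn 0.0 F [-0.24 -1.69  0.93] w 0.0003 t 19.55 tilt [-0.015  0.019 -1.   ]
```

```bash
cat > ck.py <<'E'
import sys
from bench import r
s=r.read_state();f=s['ft_force'];print(round(s['time'],2),s['ee_pos'].round(4),f.round(2));sys.exit(abs(f[1])>float(sys.argv[1]))
E
J='python3 -m jog'
python3 -m jog '[[0.025,0,0,0,1],[0.025,0,0,0,1],[0.025,0,0,0,1],[0.025,0,0,0,1],[0.025,0,0,0,1],[0.025,0,0,0,1],[0.025,0,0,0,1],[0.025,0,0,0,1],[0.025,0,0,0,1],[0.025,0,0,0,1]]' >/dev/null; python3 ck.py 3 && python3 -m jog '[[0.025,0,0,0,1],[0.025,0,0,0,1],[0.025,0,0,0,1],[0.025,0,0,0,1],[0.025,0,0,0,1],[0.025,0,0,0,1],[0.025,0,0,0,1],[0.025,0,0,0,1],[0.025,0,0,0,1],[0.025,0,0,0,1]]' >/dev/null; python3 ck.py 3
```

```text
20.55 [ 0.574  -0.0401  0.024 ] [-0.36 -3.33  1.01]
20.55 [ 0.574  -0.0401  0.024 ] [-0.36 -3.33  1.01]True
True
```

```bash
python3 -m jog '[[0.025,0,0,0,1],[0.025,0,0,0,1],[0.025,0,0,0,1],[0.025,0,0,0,1],[0.025,0,0,0,1],[0.025,0,0,0,1],[0.025,0,0,0,1],[0.025,0,0,0,1],[0.025,0,0,0,1],[0.025,0,0,0,1]]' >/dev/null; python3 ck.py 3.8 && python3 -m jog '[[0.02,0,0,0,1],[0.02,0,0,0,1],[0.02,0,0,0,1],[0.02,0,0,0,1],[0.02,0,0,0,1],[0.02,0,0,0,1],[0.02,0,0,0,1],[0.02,0,0,0,1],[0.02,0,0,0,1],[0.02,0,0,0,1]]' >/dev/null && python3 ck.py 3.8 && python3 -m jog '[[0.016,0,0,0,1],[0.016,0,0,0,1],[0.016,0,0,0,1],[0.016,0,0,0,1],[0.016,0,0,0,1],[0.016,0,0,0,1],[0.016,0,0,0,1],[0.016,0,0,0,1],[0.016,0,0,0,1],[0.016,0,0,0,1]]' >/dev/null && python3 ck.py 3.8 && python3 -m jog '[[0.016,0,0,0,1],[0.016,0,0,0,1],[0.016,0,0,0,1],[0.016,0,0,0,1],[0.016,0,0,0,1],[0.016,0,0,0,1],[0.016,0,0,0,1],[0.016,0,0,0,1],[0.016,0,0,0,1],[0.016,0,0,0,1]]' >/dev/null && python3 ck.py 3.8
```

```text
21.55 [ 0.574  -0.0374  0.024 ] [ 0.73 -2.4   1.35]False
```

```bash
sed -i 's/sys.exit(\(.*\))$/sys.exit(int(\1))/' ck.py; tail -1 ck.py
python3 -m jog '[[0.02,0,0,0,1],[0.02,0,0,0,1],[0.02,0,0,0,1],[0.02,0,0,0,1],[0.02,0,0,0,1],[0.02,0,0,0,1],[0.02,0,0,0,1],[0.02,0,0,0,1],[0.02,0,0,0,1],[0.02,0,0,0,1]]' >/dev/null && python3 ck.py 3.8 && python3 -m jog '[[0.016,0,0,0,1],[0.016,0,0,0,1],[0.016,0,0,0,1],[0.016,0,0,0,1],[0.016,0,0,0,1],[0.016,0,0,0,1],[0.016,0,0,0,1],[0.016,0,0,0,1],[0.016,0,0,0,1],[0.016,0,0,0,1]]' >/dev/null && python3 ck.py 3.8 && python3 -m jog '[[0.016,0,0,0,1],[0.016,0,0,0,1],[0.016,0,0,0,1],[0.016,0,0,0,1],[0.016,0,0,0,1],[0.016,0,0,0,1],[0.016,0,0,0,1],[0.016,0,0,0,1],[0.016,0,0,0,1],[0.016,0,0,0,1]]' >/dev/null && python3 ck.py 3.8 && python3 -m jog '[[0.016,0,0,0,1],[0.016,0,0,0,1],[0.016,0,0,0,1],[0.016,0,0,0,1],[0.016,0,0,0,1],[0.016,0,0,0,1],[0.016,0,0,0,1],[0.016,0,0,0,1],[0.016,0,0,0,1],[0.016,0,0,0,1]]' >/dev/null && python3 ck.py 3.8 
```

```text
s=r.read_state();f=s['ft_force'];print(round(s['time'],2),s['ee_pos'].round(4),f.round(2));sys.exit(int(abs(f[1])>float(sys.argv[1])))
22.55 [ 0.5741 -0.0353  0.024 ] [-0.37 -2.83  0.59]
23.55 [ 0.5741 -0.0336  0.024 ] [-0.31 -2.92  0.97]
24.55 [ 0.5741 -0.0319  0.024 ] [-0.84 -2.46  1.76]
25.55 [ 0.574  -0.0316  0.024 ] [-0.59 -4.34  2.09]
```

Progress has stalled with the force rising, which is probably the stop at nose x≈14 mm. I'll probe the stiffness.

```bash
python3 -m jog '[[0.02,0,0,0,1],[0.02,0,0,0,1],[0.02,0,0,0,1],[0.02,0,0,0,1],[0.02,0,0,0,1],[0.02,0,0,0,1],[0.02,0,0,0,1],[0.02,0,0,0,1],[0.02,0,0,0,1],[0.02,0,0,0,1]]' >/dev/null; python3 ck.py 3.8; python3 -m jog '[[0.024,0,0,0,1],[0.024,0,0,0,1],[0.024,0,0,0,1],[0.024,0,0,0,1],[0.024,0,0,0,1],[0.024,0,0,0,1],[0.024,0,0,0,1],[0.024,0,0,0,1],[0.024,0,0,0,1],[0.024,0,0,0,1]]' >/dev/null ; python3 ck.py 3.8
```

```text
26.55 [ 0.574  -0.0313  0.024 ] [ 0.17 -4.94  0.74]
27.55 [ 0.574  -0.0313  0.0241] [-0.51 -5.67  2.46]
```

```bash
python3 -m jog '[[0.026,0,0,0,1],[0.028,0,0,0,1],[0.03,0,0,0,1],[0.032,0,0,0,1],[0.034,0,0,0,1],[0.035,0,0,0,1],[0.035,0,0,0,1],[0.035,0,0,0,1],[0.035,0,0,0,1],[0.035,0,0,0,1]]' >/dev/null; python3 ck.py 9 && python3 -m jog '[[0.037,0,0,0,1],[0.039,0,0,0,1],[0.041,0,0,0,1],[0.043,0,0,0,1],[0.045,0,0,0,1],[0.045,0,0,0,1],[0.045,0,0,0,1],[0.045,0,0,0,1],[0.045,0,0,0,1],[0.045,0,0,0,1]]' >/dev/null ; python3 ck.py 9
```

```text
28.55 [ 0.5739 -0.0311  0.0241] [-0.64 -6.19  1.59]
29.55 [ 0.5738 -0.031   0.0242] [-0.1  -5.17  1.19]
```

```bash
python3 -m jog '[[0.045,0,0,0,1],[0.047,0,0,0,1],[0.049,0,0,0,1],[0.05,0,0,0,1],[0.05,0,0,0,1],[0.05,0,0,0,1],[0.05,0,0,0,1],[0.05,0,0,0,1],[0.05,0,0,0,1],[0.05,0,0,0,1]]' >/dev/null; python3 ck.py 9
python3 -c "
from bench import r
for i in range(4):
    r.camera('side');s=r.read_state();print(s['ee_pos'].round(4),s['ft_force'].round(2),s['joint_torque'].round(2))"
```

```text
30.55 [ 0.5738 -0.0309  0.0242] [ 0.57 -6.52  2.16]
[ 0.5738 -0.0309  0.0242] [-0.48 -5.93  1.79] [-3.400e+00 -5.649e+01  5.090e+00 -3.002e+01 -1.530e+00  1.200e-01
 -3.000e-02]
[ 0.5738 -0.0309  0.0242] [-0.03 -6.27  2.19] [-3.460e+00 -5.648e+01  5.070e+00 -3.003e+01 -1.500e+00  1.200e-01
 -5.000e-02]
[ 0.5738 -0.0309  0.0242] [-1.02 -6.21  1.06] [-3.440e+00 -5.649e+01  5.090e+00 -3.003e+01 -1.500e+00  1.200e-01
 -4.000e-02]
[ 0.5738 -0.0309  0.0242] [-0.37 -7.01  1.55] [-3.430e+00 -5.649e+01  5.090e+00 -3.003e+01 -1.500e+00  1.200e-01
 -4.000e-02]
```

```bash
cat > av.py <<'E'
from bench import r
import numpy as np
a=[]
for i in range(4):
    r.camera('side');s=r.read_state();a.append(np.r_[s['ee_pos']*1000,s['ft_force']])
print(round(s['time'],2),np.mean(a,0).round(2))
E
python3 -m jog '[[0.055,0,0,0,1],[0.06,0,0,0,1],[0.065,0,0,0,1],[0.07,0,0,0,1],[0.07,0,0,0,1],[0.07,0,0,0,1],[0.07,0,0,0,1],[0.07,0,0,0,1],[0.07,0,0,0,1],[0.07,0,0,0,1]]' >/dev/null; python3 av.py
```

```text
31.95 [ 5.7369e+02 -3.0650e+01  2.4290e+01 -1.1000e-01 -6.3100e+00  1.7700e+00]
```

```bash
python3 -m jog '[[0.075,0,0.02,0,1],[0.08,0,0,0,1],[0.085,0,0,0,1],[0.09,0,0,0,1],[0.09,0,0,0,1],[0.09,0,0,0,1],[0.09,0,0,0,1],[0.09,0,0,0,1],[0.09,0,0,0,1],[0.09,0,0,0,1]]' >/dev/null; python3 av.py
```

```text
33.15 [ 5.7359e+02 -3.0400e+01  2.4370e+01  5.0000e-02 -7.0300e+00  1.8900e+00]
```

```bash
python3 -m jog '[[0.095,0,0,0,1],[0.1,0,0,0,1],[0.105,0,0,0,1],[0.11,0,0,0,1],[0.115,0,0,0,1],[0.12,0,0,0,1],[0.12,0,0,0,1],[0.12,0,0,0,1],[0.12,0,0,0,1],[0.12,0,0,0,1]]' >/dev/null; python3 av.py
```

```text
34.35 [ 5.7347e+02 -3.0090e+01  2.4480e+01 -8.0000e-02 -7.8400e+00  2.3900e+00]
```

```bash
python3 -m jog '[[0.125,0,0,0,1],[0.13,0,0,0,1],[0.135,0,0,0,1],[0.14,0,0,0,1],[0.145,0,0,0,1],[0.15,0,0,0,1],[0.155,0,0,0,1],[0.16,0,0,0,1],[0.16,0,0,0,1],[0.16,0,0,0,1]]' >/dev/null; python3 av.py
python3 -c "
from h import *
c=load('side4');to([.574,-.03,.024],89.7)"
```

```text
35.55 [ 5.7334e+02 -2.9700e+01  2.4610e+01 -5.0000e-02 -8.7100e+00  2.3900e+00]
pos [ 0.5733 -0.0297  0.0246] head 87.24 shift cm [-0.02  0.07  0.06] turn -0.043 F [ 0.1  -8.79  2.05] w 0.0004 t 35.55 tilt [-0.077  0.023 -0.997]
```

The tool is creeping in tilt (about 4°), which accounts for the soft slope. I'll ramp on to a reading of about 10 N, which leaves about 8 N on the stop after friction, and hold it.

```bash
python3 -m jog '[[0.17,0,0,0,1],[0.18,0,0,0,1],[0.19,0,0,0,1],[0.2,0,0,0,1],[0.2,0,0,0,1],[0.205,0,0,0,1],[0.205,0,0,0,1],[0.21,0,0,0,1],[0.21,0,0,0,1],[0.21,0,0,0,1]]' >/dev/null; python3 av.py; python3 av.py;python3 av.py
```

```text
36.75 [573.21 -29.24  24.75  -1.32 -10.4    3.41]
36.95 [573.22 -29.25  24.77  -0.91 -10.23   3.58]
37.15 [ 5.7321e+02 -2.9260e+01  2.4770e+01 -4.9000e-01 -1.0220e+01  3.8900e+00]
```

```bash
python3 -m jog '[[0.18,0,0,0,1],[0.16,0,0,0,1],[0.14,0,0,0,1],[0.12,0,0,0,1],[0.1,0,0,0,1],[0.08,0,0,0,1],[0.06,0,0,0,1],[0.04,0,0,0,1],[0.02,0,0,0,1],[0,0,0,0,1]]' >/dev/null; python3 av.py;python3 -m jog '[[0,0,0,0,1],[0,0,0,0,1],[0,0,0,0,1],[0,0,0,0,1],[-0.01,0,0,0,1],[-0.01,0,0,0,1],[-0.01,0,0,0,1],[-0.02,0,0,0,1],[-0.02,0,0,0,1],[-0.02,0,0,0,1]]' >/dev/null; python3 av.py
```

```text
38.35 [ 5.7307e+02 -2.9490e+01  2.4900e+01  4.0000e-02 -5.2500e+00  1.3600e+00]
39.55 [ 5.7302e+02 -2.9760e+01  2.4920e+01  1.2000e-01 -3.2500e+00  1.5600e+00]
```

```bash
python3 -m jog '[[-0.02,0,0,0,1],[-0.02,0,0,0,1],[-0.02,0,0,0,1],[-0.02,0,0,0,1],[-0.03,0,0,0,1],[-0.03,0,0,0,1],[-0.03,0,0,0,1],[-0.03,0,0,0,1],[-0.04,0,0,0,1],[-0.04,0,0,0,1]]' >/dev/null; python3 av.py;python3 -m jog '[[-0.05,0,0,0,1],[-0.05,0,0,0,1],[-0.05,0,0,0,1],[-0.1,0,0,0,1],[-0.1,0,0,0,1],[-0.2,0,0,0,1],[-0.3,0,0,0,1],[-0.5,0,0,0,1],[0,0,0,0,1],[0,0,0,0,1]]' >/dev/null; python3 av.py; python3 -c "
from h import *
to([.574,-.11,.14],89.7)"
```

```text
40.75 [ 5.7283e+02 -3.0620e+01  2.4960e+01  3.7000e-01 -1.0600e+00  4.3000e-01]
41.95 [ 5.716e+02 -4.470e+01  2.627e+01 -4.100e-01 -1.000e-01  8.000e-02]
pos [ 0.5716 -0.0445  0.0262] head 86.16 shift cm [ -7.65   0.92 -10.63] turn -0.062 F [ 0.38  0.44 -0.39] w 0.0004 t 41.95 tilt [-0.103  0.023 -0.994]
```

```bash
python3 -m jog '[[-1,0,0,0,1],[-3,0,0,0,1],[-3,0,-2,0,1],[-3,0,-3,0,1],[-3,0,-3,0,1],[-3,0,0,0,1],[-3,0,0,0,1],[-1,0,0,0,1],[0,0,0,0,1],[0,0,0,0,1]]'
python3 - <<'E'
from h import *
c=snap('top','top6');s=snap('side','side6')
im=c['pixels'][:,:,::-1]
a=cv2.resize(im[120:220,170:330],None,fx=4,fy=4,interpolation=3)
b=cv2.resize(s['pixels'][140:270,190:320,::-1],None,fx=2,fy=2,interpolation=3)
o=np.zeros((400,800,3),np.uint8);o[:,:540]=a[:,:540];o[:260,540:]=b
cv2.imwrite('pics/c6.png',o)
g=cv2.cvtColor(im,cv2.COLOR_BGR2GRAY)
print([int(v) for v in g[168,255:310]])
for n in ('top','side'):
    d=cv2.absdiff(load(n+'0')['pixels'],load(n+'6')['pixels']).max(2)
    for nm,P in dict(can=(128,243),tape=(281,87),torch=(388,117)).items() if n=='top' else dict(can=(308,275),tape=(159,177),torch=(219,122)).items():
        u,v=P;print(n,nm,(d[v-25:v+25,u-20:u+20]>40).sum())
E
```

```text
time: 42.95
ee_pos: [0.5547, -0.2458, 0.1308]
eef_rot: [0.729, 0.683, -0.031, 0.044]
ft_force: [-0.4, 0.2, -0.2]
width: 0.0003
[51, 49, 53, 41, 72, 75, 106, 75, 107, 62, 44, 45, 69, 110, 111, 109, 109, 107, 105, 103, 108, 109, 106, 106, 110, 108, 111, 103, 105, 107, 105, 108, 106, 109, 105, 111, 106, 108, 114, 109, 109, 111, 104, 111, 112, 112, 111, 112, 109, 110, 111, 114, 111, 112, 108]
top can 0
top tape 0
top torch 454
side can 0
side tape 0
side torch 57
```

View pics/c6.png

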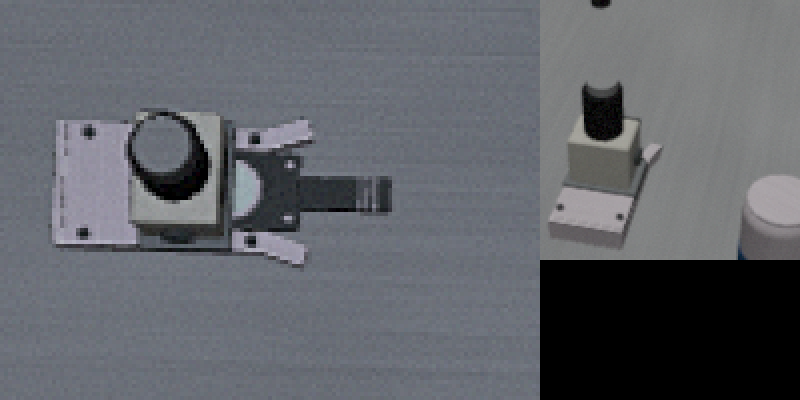

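The cartridge sits straight in the tunnel, ring up, with its tail end at crop (392,195) sticking out of the mouth. I'll check the torch, which the arm may be overlapping in these views, and the tail-end position.

```bash
python3 - <<'E'
from h import *
c=load('top6');print('tail end',cast(c,[[267.3,168.5]],.010))
a=load('side0')['pixels'];b=load('side6')['pixels'];d=cv2.absdiff(a,b).max(2)
ys,xs=np.where(d[97:147,199:239]>40);print('side diff rows',ys.min()+97,ys.max()+97,'cols',xs.min()+199,xs.max()+199)
o=np.hstack([cv2.resize(q[85:160,180:300,::-1],None,fx=3,fy=3) for q in(a,b)]);cv2.imwrite('pics/t.png',o)
E
```

```text
tail end [[ 0.57452213 -0.02229713  0.01      ]]
side diff rows 97 104 cols 227 238
```

View pics/t.png

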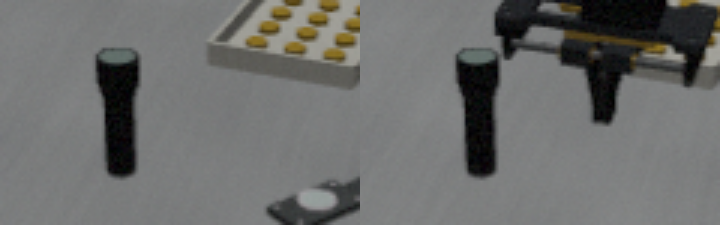

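The torch stands where it was; the difference came from the gripper overlapping it. The tail end at y −0.0223 puts the nose about 15 mm past the gantry's origin, which agrees with where the stop was felt.

```bash
python3 -c "
from bench import r
s=r.read_state();print(s['time'],abs(s['joint_vel']).max());print(r.close_job())"
```

```text
43.05 0.010571172323037677
the job is handed in; nothing more can be done
None
```

The cartridge is home against the stop, and I handed the job in at 43 s. No verdict is reported.

**What I did:** I gripped the metal cartridge across its plate and laid it ring up in front of the mouth. I then regripped the tail to shift it about 4 mm onto the tunnel axis. With closed fingers I pushed the tail end in until I felt the stop, then pressed, eased off over about 3 s and backed clear.

**Pressing force:** the wrist read 10.2–10.4 N for about 0.6 s. Sliding had taken about 2.5 N, so I put the load on the stop at roughly 7–9 N. That figure is inferred, because the load on the gantry cannot be read directly. The highest reading I saw was about 10.4 N, but single calls ran 1 s between readings.

**Last checks:**
- **Position:** the final picture puts the nose about 15 mm beyond the gantry's origin, which agrees with where the stop was felt (about 13–14 mm). The tail sticks out of the mouth and the robot is clear.
- **Still touching the stop:** I judged this from the force dying away smoothly as I eased off, not by a second touch.
- **Can, tape and torch:** the can and tape are unchanged. The torch first showed up as changed, but a closer look showed only the gripper overlapping it in the picture.

**What did not go cleanly:** the tool crept about 5° in tilt while pressing, so its displacement did not match the stop's stated 6 N per mm. I went by the force instead.

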